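Balance the centrifuge and set its run time

ROBOT

A 6-joint arm with a two-finger parallel gripper is mounted at the origin on the work surface; the furniture and walls round the work are solid. World frame = base frame: x ahead of the robot, y to its left, z up, the work surface at z = 0. Lengths are in m, angles in rad, forces in N, time in s.
With the tool pointing down it reaches from about 0.275 to 0.875 m from the base axis. Payload 12.5 kg.
Tool frame: the origin (TCP) lies on the centre line of the jaws, within the pads' length; the fingertips stand 22 mm ahead of it and the grasp point (between the pads) lies 3 mm ahead of it; z points along the fingers, y is the direction in which the jaws open and shut (so a half turn about z gives the same grasp; the last joint's range is limited). The gripper opens to 85 mm and grips with 20 to 120 N. Pads are 22 mm wide; open, the fingers measure 114 mm over their backs; the gripper's body (76 mm by 85 mm) begins 54 mm behind the grasp point. The pads swing forward as they close: fully open they stand 13 mm farther back than shut.
Start: joints at [1.251, 0.351, 1.652, -0, 1.139, -0.085], TCP at [0.128, 0.535, 0.253] pointing down, gripper open.
Joint ranges: [-2.75, 2.75], [-0.79, 2.1], [0.01, 2.65], [-1.57, 4.71], [0.07, 3.14], [-2.87, 2.87]. Speed limits (rad/s): [2.22, 2.22, 2.79, 3.14, 3.14, 3.14].

INTERFACE

Orientations are given as a rotation vector (axis times angle).
In Python, from rig import robot gives the robot as it stands. Calls block until the motion is done:
- robot.move_to(position, orientation): joint-space move of the TCP to a pose.
- robot.line_to(position, frame=None, speed=0.15, guard=None): straight line of the TCP; frame=None keeps the orientation; speed is the mean speed in m/s. With guard (N) it stops when the force on the tool has changed by that much, and returns True; else False.
- robot.goto_joints(angles): joint-space move.
- robot.ungrasp() and robot.gripper_close(): open the fingers fully, or close them until they stop; the grip force is fixed at half the most.
- robot.dwell(seconds).
- robot.solve_ik(position, orientation): joint angles nearest the present ones, or None.
- robot.read_camera(name): name is "side" or "top" or "wrist"; returns the picture (384x512x3 uint8, blue, green, red); there is no depth.
- robot.calibration(name): a dict with "mtx" (3x3 intrinsics, pixels), "k1" (the pictures are not rectified: a ray, as slopes to the right and down, at radius r is drawn at 1 + k1 r^2 times it, then the intrinsics apply), "R" (3x3) and "t" (3): a world point X has camera coordinates R X + t; the wrist camera has in their place "mount" (4x4, takes a point from camera to tool coordinates, whose origin is the TCP and whose axes are the flange's). Camera axes: x right, y down, z forward; pixel columns grow to the right and rows downward; lengths in m; the calibration is good to about 2 mm. A picture is of the moment at which its call begins: read the wrist's pose just before it. calibration takes no time and is no camera call.
A pose or a line that the arm cannot do raises robot.PlanningError and nothing moves.
- robot.hand_in(): hands the job in, once; it reports no verdict.
Trained networks look in the newest picture that a camera, given by its name, has taken for a name from the list of things; names that differ only in an ending like _2 or _b are one class to them, and where a whole thing is asked for, a point or a joint stands for the part that bears it (a point fixed in the world has none). Each returns a list of dicts, best first, with "score" (0 to 1); they miss things now and then, are a little off and sometimes report something else, mostly with a low value. They report only what shows in the picture. A call takes as long as a camera call.
- robot.recognise(label, camera): "centre" ([x, y, z] in m, in the coordinates of the camera as it stood for that picture, good to about 4 mm: the middle of the surface that is visible of it).
- robot.masks_of(label, camera): "mask" (384x512 bool, what is visible of it).
Readings, each from a call of its own:
- robot.get_time(): time.
- robot.get_joint_pos(): joint angles.
- robot.get_joint_velocities(): joint speeds.
- robot.get_joint_torque(): joint torques, N m.
- robot.get_tcp_pos(): TCP position.
- robot.get_eef_rot(): TCP orientation.
- robot.get_wrist_force(): force on the tool from outside, world axes, zero at the start.
- robot.get_moment(): the same for the moment, N m.
- robot.get_grip_width(): finger opening in m.
Only numpy, scipy, OpenCV 4.12 (cv2) and the standard library are available. Lean on these libraries where they do the work, as an engineer would, in place of code of your own. Each camera call takes 0.05 s, during which the arm holds its last target.

TASK

The centrifuge rotor already holds one bottle. Balance it: take the bottle of the same size from the stand and set it down upright in the rotor cup directly opposite, leaving the bottle already in the rotor and the other two in the stand where they are. Also set the run-time dial for that size, counted in clicks up from its zero stop: five clicks for tall bottles, three clicks for short ones. Do not push the other things on the bench about.

Things in the scene. Friction and masses are not known exactly. Their poses are not given: they have to be found in the camera images.
- centrifuge: small round bench centrifuge, lid off, fixed, at any yaw: white housing 181 mm across, rim 60 mm high; its four-arm rotor does not turn. Origin at the centre of its underside, z up. Four like cups, centred 54 mm out along +x, -x, +y, -y: 48 mm inside diameter, floor 50 mm, rim 64 mm above the bench. Hub 34 mm across, 68 mm high
- stand: grey bottle stand, a block 225 x 66 x 64 mm, fixed; origin at the centre of its underside, x along its length, z up. Three round wells of 48 mm diameter at x = -75, 0 and +75 mm on its long middle line; well floors 50 mm, block top 64 mm above the bench
- tall_a: upright round closed bottle, white with a ribbed grey cap, 40 mm diameter all the way up, 105 mm tall, about 160 g; origin at the centre of its underside, z up. tall_a and tall_b are alike (105 mm), so are short_a and short_b (70 mm). At the start one of the four stands in a cup of the centrifuge, the other three in the stand; which is where varies
- tall_b: upright round closed bottle, white with a ribbed grey cap, 40 mm diameter all the way up, 105 mm tall, about 160 g; origin at the centre of its underside, z up. tall_a and tall_b are alike (105 mm), so are short_a and short_b (70 mm). At the start one of the four stands in a cup of the centrifuge, the other three in the stand; which is where varies
- short_a: upright round closed bottle, white with a ribbed grey cap, 40 mm diameter all the way up, 70 mm tall, about 110 g; origin at the centre of its underside, z up. tall_a and tall_b are alike (105 mm), so are short_a and short_b (70 mm). At the start one of the four stands in a cup of the centrifuge, the other three in the stand; which is where varies
- short_b: upright round closed bottle, white with a ribbed grey cap, 40 mm diameter all the way up, 70 mm tall, about 110 g; origin at the centre of its underside, z up. tall_a and tall_b are alike (105 mm), so are short_a and short_b (70 mm). At the start one of the four stands in a cup of the centrifuge, the other three in the stand; which is where varies
- control_box: white run-time control box 110 x 110 mm, top 50 mm above the bench, fixed; origin at the centre of its underside, z up. The dial is in the middle of its top, with nine raised black ticks round it, one per click; the zero tick (slightly longer) lies toward the box's +x, the others follow clockwise seen from above
- dial (a joint): click-stop dial on the control box: reads 0 at its zero stop and grows clockwise seen from above; one click is 15 degrees (0.2618 rad), 8 clicks to the other stop. It drops into a click stop when let go and needs about 0.1 N m to turn over a click. At the start it stands at zero, one or two clicks
- dial_grip (a point): middle of the dial's grip bar, on the turning axis, 72 mm above the bench. Black skirt 68 mm across, top 57 mm above the bench; on it a straight bar 58 mm long, 14 mm wide, up to 83 mm above the bench. The point's x axis runs along the bar towards its white pointer line, which points along the box's +x at zero
- weigh_boat: bystander: small white weighing boat, 62 x 62 x 14 mm, loose on the bench
- tape_roll: bystander: roll of masking tape lying flat, 96 mm across, 25 mm high, loose on the bench
- marker: bystander: marker pen lying on the bench, 138 mm long, loose

How it is judged:
By the outcome, as a careful person would: the job done as asked, in the order asked, and still so for the second after the job is handed in, with the robot touching nothing.
It also fails if it takes over 48 s, if anything falls off the work surface, if the arm or the gripper's body presses on something with over 40 N, if the wrist force passes 120 N, or if a joint passes its speed limit or range.

## Working session

There is one attempt and no reset: what is moved stays moved. The work goes in short steps, each a Python script; the robot and the scene stay as the last script left them, time stands still between calls to the robot, and variables do not carry over. Pictures are saved under pics/ and viewed, and the job is handed in when it is done.

```bash
ls; mkdir -p pics; python3 - <<'E'
from rig import robot
import cv2,numpy as np
for c in ["top","side","wrist"]:
    im=robot.read_camera(c); cv2.imwrite(f"pics/{c}0.png",im)
    k=robot.calibration(c); print(c,{a:np.round(np.array(b),3).tolist() for a,b in k.items()})
print(robot.get_time(),robot.get_tcp_pos(),robot.get_eef_rot())
E
```

```text
pics
top {'mtx': [[346.385, 0.0, 254.883], [0.0, 346.385, 188.71], [0.0, 0.0, 1.0]], 'k1': -0.035, 'R': [[-0.019, -0.999, -0.031], [-0.994, 0.023, -0.108], [0.109, 0.029, -0.994]], 't': [0.24, 0.558, 0.854]}
side {'mtx': [[404.71, 0.0, 251.74], [0.0, 404.71, 196.206], [0.0, 0.0, 1.0]], 'k1': -0.077, 'R': [[0.49, 0.871, -0.023], [0.5, -0.303, -0.811], [-0.714, 0.386, -0.584]], 't': [-0.472, -0.14, 1.294]}
wrist {'mtx': [[340.727, 0.0, 257.344], [0.0, 340.727, 193.352], [0.0, 0.0, 1.0]], 'k1': -0.052, 'mount': [[-0.001, -0.944, -0.329, 0.085], [1.0, -0.001, 0.0, -0.0], [-0.001, -0.329, 0.944, -0.12], [0.0, 0.0, 0.0, 1.0]]}
0.15 [0.12786899 0.53471283 0.25290036] [-3.67945092e-01 -3.11979878e+00  1.26011562e-03]
```

View pics/top0.png

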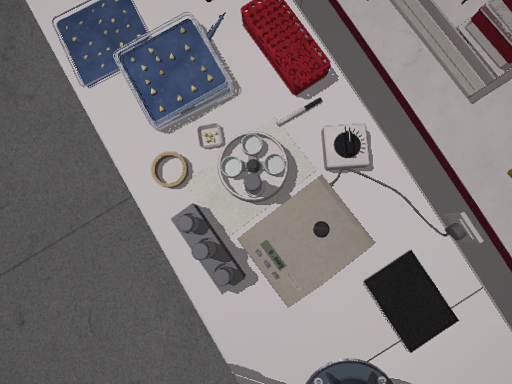

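View pics/side0.png

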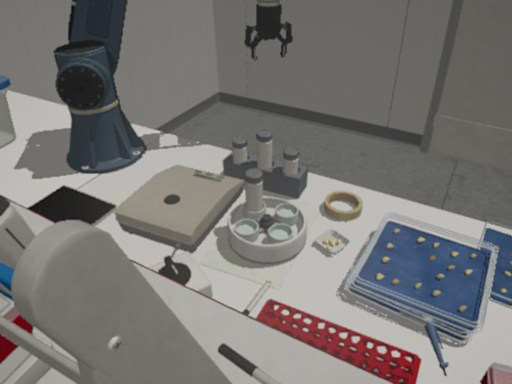

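View pics/wrist0.png

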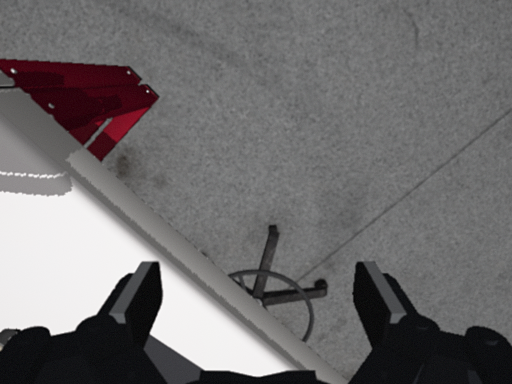

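The top view shows the rotor bottle at about (253,185), below the hub at (252,166). The side view shows that bottle is tall (254,190) and that the stand's middle bottle (265,150) is also tall. So the middle one is my bottle, the target is the cup at about (253,146) in the top view, and the dial needs 5 clicks. Next I'll get coarse poses.

```bash
cat > h.py <<'E'
from rig import robot
import cv2,numpy as np
from scipy.spatial.transform import Rotation as Rn
def cam(c,pose=None):
    k=robot.calibration(c); M=np.array(k["mtx"]);k1=k["k1"]
    if c!="wrist":
        R=np.array(k["R"]);t=np.array(k["t"])
    else:
        p,r=pose; T=np.eye(4);T[:3,:3]=Rn.from_rotvec(r).as_matrix();T[:3,3]=p
        T=np.linalg.inv(T@np.array(k["mount"]));R=T[:3,:3];t=T[:3,3]
    return M,k1,R,t
def wpose(): return np.array(robot.get_tcp_pos()),np.array(robot.get_eef_rot())
def unproj(uv,C,z):
    M,k1,R,t=C; d=np.array([k1,0,0,0],float)
    uv=np.asarray(uv,float).reshape(-1,1,2)
    n=cv2.undistortPoints(uv,M,d).reshape(-1,2)
    ray=np.c_[n,np.ones(len(n))]@R; o=-R.T@t
    return o+ray*((z-o[2])/ray[:,2])[:,None]
def proj(X,C):
    M,k1,R,t=C
    return cv2.projectPoints(np.asarray(X,float).reshape(-1,1,3),cv2.Rodrigues(R)[0],t,M,np.array([k1,0,0,0],float))[0].reshape(-1,2)
def c2w(p,C): return C[2].T@(np.asarray(p)-C[3])
def down(yaw): # tool z down, tool y axis at angle yaw in world
    y=np.array([np.cos(yaw),np.sin(yaw),0]);z=np.array([0,0,-1.]);x=np.cross(y,z)
    return Rn.from_matrix(np.c_[x,y,z]).as_rotvec()
E
python3 - <<'E'
from h import *
for c in ["top","side"]:
    robot.read_camera(c);C=cam(c)
    for l in ["centrifuge","stand","tall_a","short_a","control_box","dial","dial_grip","weigh_boat","tape_roll","marker"]:
        print(c,l,[(round(d["score"],2),np.round(c2w(d["centre"],C),3).tolist()) for d in robot.recognise(l,c)[:4]])
print(robot.get_time())
E
```

```text
top centrifuge [(0.91, [0.62, 0.228, 0.047])]
top stand [(0.78, [0.422, 0.334, 0.061])]
top tall_a [(0.7, [0.561, 0.228, 0.156]), (0.56, [0.417, 0.343, 0.153])]
top short_a [(0.78, [0.477, 0.384, 0.117]), (0.63, [0.357, 0.304, 0.118])]
top control_box [(0.64, [0.668, -0.002, 0.05])]
top dial [(0.61, [0.663, 0.001, 0.057])]
top dial_grip []
top weigh_boat [(0.92, [0.717, 0.347, 0.002])]
top tape_roll [(0.63, [0.621, 0.46, 0.022])]
top marker [(0.58, [0.772, 0.106, 0.006])]
side centrifuge [(0.91, [0.648, 0.212, 0.051])]
side stand [(0.56, [0.462, 0.345, 0.054])]
side tall_a [(0.9, [0.584, 0.22, 0.119]), (0.73, [0.429, 0.342, 0.113])]
side short_a [(0.85, [0.492, 0.381, 0.097]), (0.84, [0.367, 0.302, 0.1])]
side control_box [(0.96, [0.675, 0.019, 0.05])]
side dial [(0.65, [0.674, -0.004, 0.059])]
side dial_grip [(0.91, [0.672, -0.006, 0.06])]
side weigh_boat [(0.75, [0.71, 0.352, 0.007])]
side tape_roll [(0.84, [0.631, 0.452, 0.022])]
side marker [(0.8, [0.767, 0.12, 0.014])]
1.25
```

```bash
python3 - <<'E'
from h import *
for n,(p) in {"cf":[0.60,0.24,0.36],"st":[0.42,0.34,0.36]}.items():
    best=None
    for yaw in np.radians(np.arange(-180,180,30)):
        q=robot.solve_ik(p,down(yaw))
        if q is not None:
            q=np.array(q)
            print(n,round(np.degrees(yaw)),np.round(q,2))
E
```

```text
cf -180 [ 0.31  0.46  1.24  0.    1.45 -2.83]
cf -120 [ 0.31  0.46  1.24 -0.    1.45  2.4 ]
cf -90 [ 0.31  0.46  1.24 -0.    1.45  1.88]
cf -60 [ 0.31  0.46  1.24 -0.    1.45  1.36]
cf -30 [0.31 0.46 1.24 0.   1.45 0.83]
cf 0 [ 0.31  0.46  1.24 -0.    1.45  0.31]
cf 30 [ 0.31  0.46  1.24  0.    1.45 -0.22]
cf 60 [ 0.31  0.46  1.24 -0.    1.45 -0.74]
cf 90 [ 0.31  0.46  1.24 -0.    1.45 -1.26]
cf 120 [ 0.31  0.46  1.24  0.    1.45 -1.79]
cf 150 [ 0.31  0.46  1.24  0.    1.45 -2.31]
st -180 [ 0.59  0.24  1.53  0.    1.37 -2.55]
st -120 [ 0.59  0.24  1.53 -0.    1.37  2.69]
st -90 [ 0.59  0.24  1.53 -0.    1.37  2.17]
st -60 [ 0.59  0.24  1.53 -0.    1.37  1.64]
st -30 [0.59 0.24 1.53 0.   1.37 1.12]
st 0 [ 0.59  0.24  1.53 -0.    1.37  0.59]
st 30 [0.59 0.24 1.53 0.   1.37 0.07]
st 60 [ 0.59  0.24  1.53 -0.    1.37 -0.45]
st 90 [ 0.59  0.24  1.53 -0.    1.37 -0.98]
st 120 [ 0.59  0.24  1.53  0.    1.37 -1.5 ]
st 150 [ 0.59  0.24  1.53 -0.    1.37 -2.02]
```

```bash
python3 - <<'E'
from h import *
P={"cf":([0.60,0.23,0.33],0),"st":([0.42,0.34,0.36],np.radians(90))}
for n,(p,y) in P.items():
    robot.move_to(p,down(y)); 
    po=wpose(); im=robot.read_camera("wrist"); C=cam("wrist",po)
    cv2.imwrite(f"pics/w_{n}.png",im); np.savez(f"{n}.npz",p=po[0],r=po[1])
    for l in ["centrifuge","stand","tall_a","short_a"]:
        print(n,l,[(round(d["score"],2),np.round(c2w(d["centre"],C),3).tolist()) for d in robot.recognise(l,"wrist")[:4]])
    print(robot.get_time(),po)
E
```

```text
cf centrifuge [(0.6, [0.627, 0.247, 0.05])]
cf stand [(0.94, [0.428, 0.336, 0.063]), (0.22, [0.714, 0.349, 0.002])]
cf tall_a [(0.71, [0.428, 0.344, 0.147]), (0.59, [0.567, 0.236, 0.152]), (0.38, [0.669, 0.001, 0.054])]
cf short_a [(0.73, [0.367, 0.307, 0.103]), (0.69, [0.486, 0.376, 0.109])]
3.5417 (array([0.59951748, 0.2308924 , 0.32991899]), array([-2.21948830e+00, -2.22306512e+00,  1.62770894e-04]))
st centrifuge [(0.79, [0.599, 0.252, 0.05])]
st stand [(0.81, [0.391, 0.333, 0.064])]
st tall_a [(0.74, [0.552, 0.236, 0.118]), (0.6, [0.41, 0.343, 0.158])]
st short_a [(0.67, [0.351, 0.308, 0.119]), (0.6, [0.469, 0.386, 0.123])]
4.95 (array([0.42034155, 0.33987524, 0.35993524]), array([ 3.03063241e-03,  3.14150962e+00, -1.38083089e-04]))
```

View pics/w_cf.png

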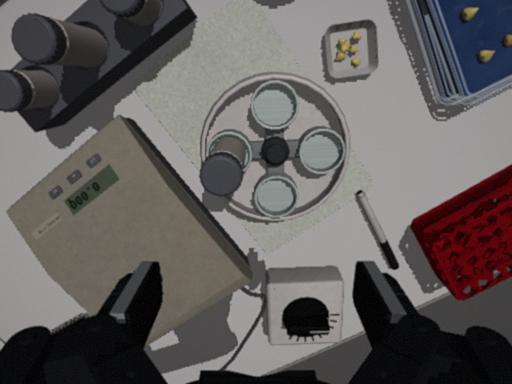

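View pics/w_st.png

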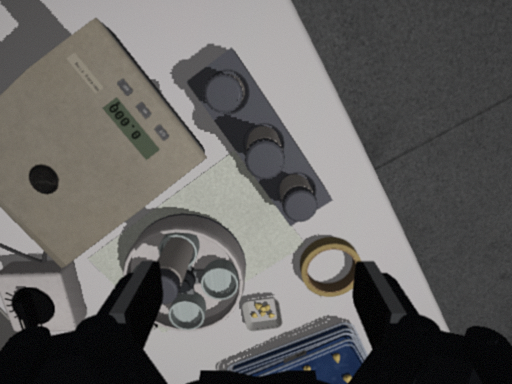

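```bash
python3 - <<'E'
from h import *
import numpy as np
def C(n):
    d=np.load(n+".npz"); return cam("wrist",(d["p"],d["r"]))
c=C("cf"); 
print("cups",unproj([[274,106],[321,151],[275,196]],c,.064).round(4).tolist())
print("hub",unproj([[275,151]],c,.068).round(4).tolist())
print("btl",unproj([[221,174]],c,.155).round(4).tolist())
s=C("st")
print("tall",unproj([[265,160]],s,.155).round(4).tolist())
print("short",unproj([[225,92],[300,206]],s,.12).round(4).tolist())
print("cf btl etc", unproj([[159,288]],s,.155).round(4).tolist(),unproj([[220,283],[186,312]],s,.064).round(4).tolist())
# zooms
im=cv2.imread("pics/w_cf.png"); cv2.imwrite("pics/z_cf.png",cv2.resize(im[60:240,180:370],None,fx=3.3,fy=3.3,interpolation=cv2.INTER_CUBIC))
im=cv2.imread("pics/w_st.png"); cv2.imwrite("pics/z_st.png",cv2.resize(im[40:230,180:340],None,fx=3,fy=3,interpolation=cv2.INTER_CUBIC))
E
```

```text
cups [[0.6179, 0.2838, 0.064], [0.6729, 0.2333, 0.064], [0.6209, 0.1783, 0.064]]
hub [[0.6197, 0.2341, 0.068]]
btl [[0.5669, 0.2317, 0.155]]
tall [[0.4139, 0.3475, 0.155]]
short [[0.3513, 0.3072, 0.12], [0.4759, 0.3882, 0.12]]
cf btl etc [[0.5612, 0.2287, 0.155]] [[0.6157, 0.2861, 0.064], [0.6665, 0.2334, 0.064]]
```

View pics/z_cf.png

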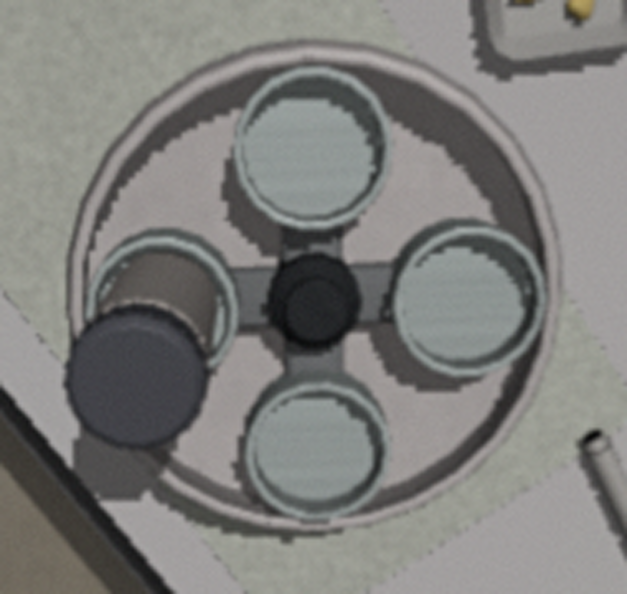

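View pics/z_st.png

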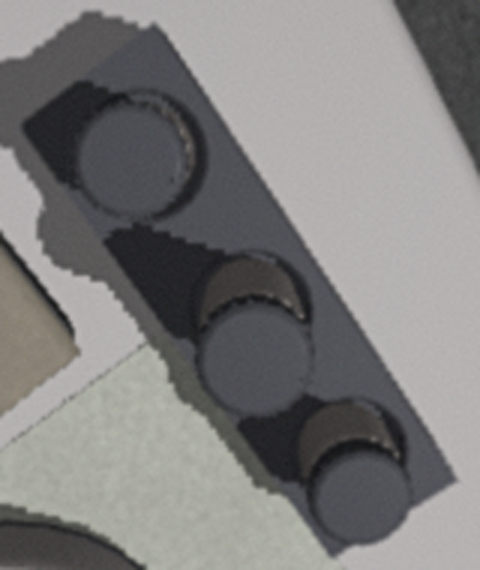

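```bash
python3 - <<'E'
from h import *
robot.move_to([0.50,0.28,0.38],down(np.radians(-90)))
po=wpose(); im=robot.read_camera("wrist"); C=cam("wrist",po)
cv2.imwrite("pics/w_v3.png",im); np.savez("v3.npz",p=po[0],r=po[1])
for l in ["tall_a","short_a","control_box","dial_grip"]:
    print(l,[(round(d["score"],2),np.round(c2w(d["centre"],C),3).tolist()) for d in robot.recognise(l,"wrist")[:4]])
print(robot.get_time(),po)
E
```

```text
tall_a [(0.89, [0.425, 0.342, 0.149]), (0.68, [0.566, 0.231, 0.156])]
short_a [(0.74, [0.657, 0.001, 0.055]), (0.61, [0.364, 0.303, 0.113])]
control_box [(0.77, [0.643, 0.018, 0.05])]
dial_grip [(0.93, [0.655, -0.002, 0.055])]
7.7167 (array([0.49996044, 0.28006   , 0.37999695]), array([ 3.14158623e+00,  9.29376289e-04, -5.56084667e-06]))
```

View pics/w_v3.png

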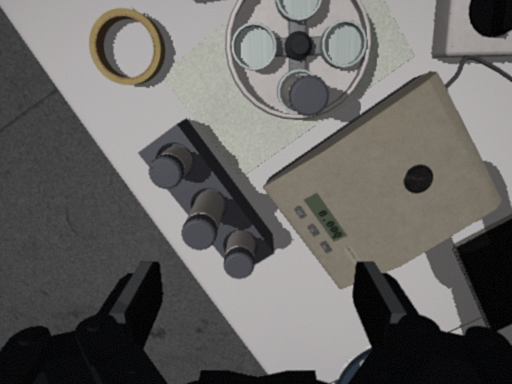

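```bash
python3 - <<'E'
import cv2
im=cv2.imread("pics/w_v3.png")
cv2.imwrite("pics/z_v3a.png",cv2.resize(im[0:130,215:385],None,fx=4,fy=4,interpolation=cv2.INTER_CUBIC))
cv2.imwrite("pics/z_v3b.png",cv2.resize(im[130:290,130:290],None,fx=3.7,fy=3.7,interpolation=cv2.INTER_CUBIC))
im=cv2.imread("pics/w_st.png")
cv2.imwrite("pics/z_stb.png",cv2.resize(im[200:340,110:260],None,fx=4,fy=4,interpolation=cv2.INTER_CUBIC))
E
```

```text
(no output)
```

View pics/z_v3a.png

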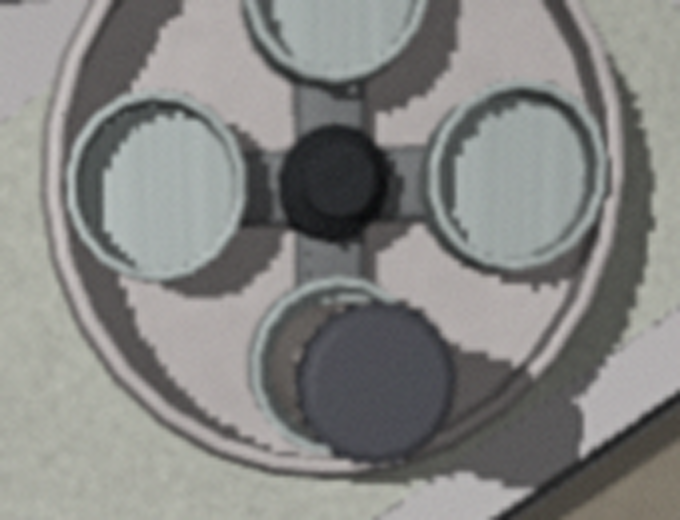

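View pics/z_v3b.png

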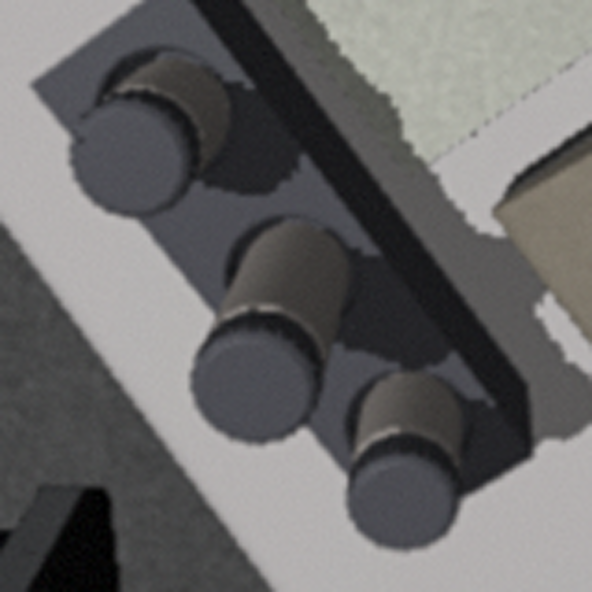

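View pics/z_stb.png

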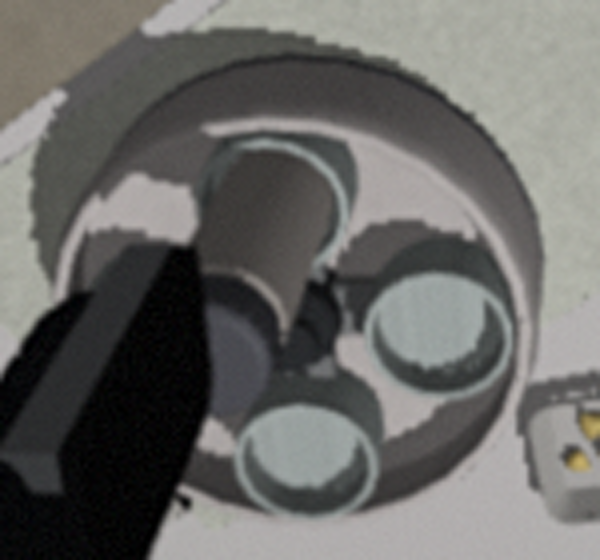

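```bash
cat > fit.py <<'E'
from h import *
from scipy.optimize import least_squares
def px(l,s,o): return (np.array(l)+.5)/s-.5+np.array(o)
obs=[]
for n,s,o,L in [("v3",4,(215,0),{"cy":(157,187),"c-y":(516,177),"rb":(376,382),"hub":(342,183)}),
 ("v3",3.7,(130,130),{"s2":(130,155),"t":(254,383),"s1":(402,499)}),
 ("st",3,(180,40),{"s1":(132,158),"t":(255,360),"s2":(359,496)}),
 ("st",4,(110,200),{"cy":(438,333),"cx":(307,460)}),
 ("cf",3.3,(180,60),{"cy":(312,147),"cx":(468,299),"c-y":(317,449),"rb":(137,378),"hub":(312,300)})]:
    for k,v in L.items(): obs.append((n,k,px(v,s,o)))
poses={n:(np.load(n+".npz")["p"],np.load(n+".npz")["r"]) for n in ["v3","st","cf"]}
K=robot.calibration("wrist");M=np.array(K["mtx"]);k1=K["k1"];mt=np.array(K["mount"])
def C(n,x):
    p,r=poses[n];T=np.eye(4);T[:3,:3]=Rn.from_rotvec(r).as_matrix();T[:3,3]=p
    m=mt.copy();m[:3,3]+=x[:3];m[:3,:3]=Rn.from_rotvec(x[3:6]).as_matrix()@m[:3,:3]
    T=np.linalg.inv(T@m);return M,k1,T[:3,:3],T[:3,3]
def pt(k,x):
    c=x[6:8];a=x[8]
    d={"cx":(.054,0),"cy":(0,.054),"c-y":(0,-.054),"hub":(0,0)}
    if k in d:
        u,v=d[k];return [c[0]+u*np.cos(a)-v*np.sin(a),c[1]+u*np.sin(a)+v*np.cos(a),.068 if k=="hub" else .064]
    i={"t":9,"s1":11,"s2":13,"rb":15}[k];return [x[i],x[i+1],.12 if k[0]=="s" else .155]
def res(x):
    r=[];CC={n:C(n,x) for n in poses}
    for n,k,uv in obs: r+=list(proj(pt(k,x),CC[n])[0]-uv)
    return np.r_[np.array(r)/1.0,x[:3]/.002,x[3:6]/.004]
x0=np.r_[np.zeros(6),.62,.232,0,.418,.344,.357,.304,.477,.384,.565,.23]
s=least_squares(res,x0);x=s.x
print("mount",(x[:3]*1e3).round(1),x[3:6].round(4));print("rotor",x[6:8].round(4),np.degrees(x[8]).round(2),"target",np.round(pt("cx",x),4))
for i,n in zip((9,11,13,15),("tall","s1","s2","rb")):print(n,x[i:i+2].round(4))
print("yaw st",np.degrees(np.arctan2(x[14]-x[12],x[13]-x[11])))
print((s.fun[:-6].reshape(-1,2)).round(1).tolist())
J=s.jac;cv=np.linalg.inv(J.T@J);print(np.sqrt(np.diag(cv))[6:].round(4))
np.save("x.npy",x)
E
python3 fit.py
```

```text
mount [-1.  -0.4 -1.7] [-0.0002 -0.0002 -0.0021]
rotor [0.6189 0.2312] 1.89 target [0.6729 0.2329 0.064 ]
tall [0.4154 0.3467]
s1 [0.3534 0.3049]
s2 [0.4771 0.3877]
rb [0.566  0.2299]
yaw st 33.825099194044824
[[-0.2, -0.1], [0.5, -0.1], [0.3, -0.5], [-0.8, -0.8], [0.5, 0.4], [0.1, 0.2], [-0.2, 0.6], [-0.1, 0.4], [0.1, 0.1], [0.5, 0.5], [0.4, -0.4], [-0.2, -0.6], [-0.3, -0.7], [-0.2, -0.1], [-0.5, -0.2], [-0.5, -0.2], [0.5, 1.6]]
[0.0006 0.0006 0.0095 0.0008 0.0008 0.0009 0.0009 0.0009 0.0009 0.0007
 0.0008]
```

```bash
python3 - <<'E'
from h import *
x=np.load("x.npy"); t=x[9:11]
o=down(np.radians(33.8-90))
robot.move_to([*t,.22],o)
print(robot.line_to([*t,.123],speed=.15,guard=10), robot.get_tcp_pos())
robot.gripper_close(); print("w",robot.get_grip_width())
robot.line_to([*t,.255],speed=.2)
print(robot.get_grip_width(),robot.get_wrist_force(),robot.get_time())
c=robot.read_camera("side");cv2.imwrite("pics/s1.png",c);c=robot.read_camera("wrist");cv2.imwrite("pics/w1.png",c)
E
```

```text
False [0.41607507 0.3469227  0.12399322]
w 0.03892605474412138
0.03860521296047403 [ 0.40111317  0.17775006 -2.57195909] 10.6083
```

View pics/s1.png

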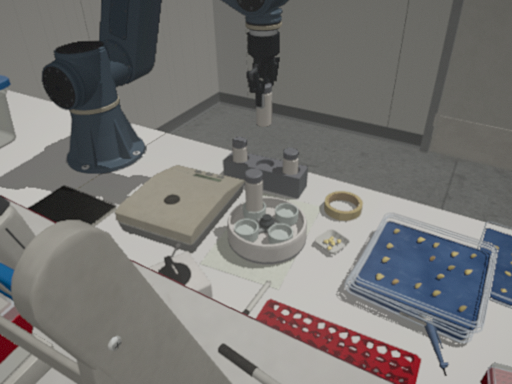

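View pics/w1.png

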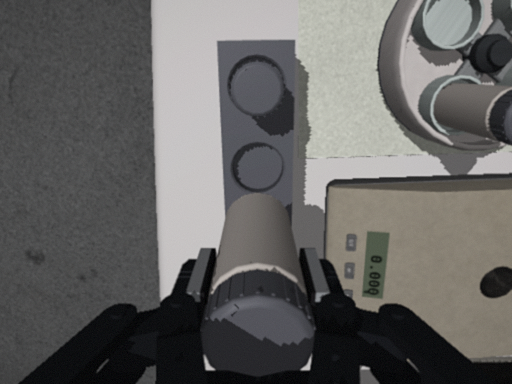

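The bottle is held (width 38.6 mm) and its lower edge shows at about (258,193) in the wrist view. I'll compare its position in the hand with the projected tool axis.

```bash
python3 - <<'E'
from h import *
x=np.load("x.npy")
mt=np.array(robot.calibration("wrist")["mount"]);mt[:3,3]+=x[:3];mt[:3,:3]=Rn.from_rotvec(x[3:6]).as_matrix()@mt[:3,:3]
T=np.linalg.inv(mt);K=robot.calibration("wrist");C=(np.array(K["mtx"]),K["k1"],T[:3,:3],T[:3,3])
a=np.linspace(0,2*np.pi,73)
im=cv2.imread("pics/w1.png")
for z,col in((.073,(0,255,0)),(-.032,(0,0,255))):
    for dx in (0,.004):
        p=proj(np.c_[.02*np.cos(a)+dx,.02*np.sin(a),0*a+z],C)
        print(z,dx,"rows",p[:,1].min().round(1),p[:,1].max().round(1),"cols",p[:,0].min().round(1),p[:,0].max().round(1))
        if dx==0: cv2.polylines(im,[np.int32(p.round())],True,col)
cv2.imwrite("pics/w1o.png",im[150:384,150:360].repeat(2,0).repeat(2,1))
E
```

```text
0.073 0 rows 187.2 246.6 cols 225.9 290.3
0.073 0.004 rows 180.8 241.0 cols 225.7 290.6
-0.032 0 rows 292.4 387.0 cols 198.5 319.0
-0.032 0.004 rows 281.4 378.6 cols 197.8 319.8
```

View pics/w1o.png

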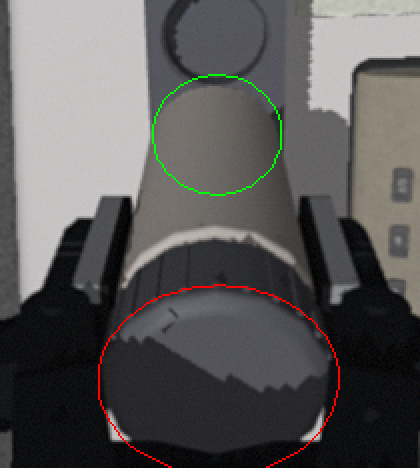

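```bash
python3 - <<'E'
from h import *
x=np.load("x.npy"); a=x[8]
t=x[6:8]+.054*np.array([np.cos(a),np.sin(a)])+np.array([.0018,0])
o=down(a-np.pi/2)
robot.move_to([*t,.255],o)
robot.line_to([*t,.150],speed=.2)
print(wpose(),t)
robot.dwell(.1);print(wpose()[0]);po=wpose();c=robot.read_camera("wrist");cv2.imwrite("pics/w2.png",c);np.savez("w2.npz",p=po[0],r=po[1])
c=robot.read_camera("side");cv2.imwrite("pics/s2.png",cv2.resize(c[140:270,200:330],None,fx=4,fy=4))
cam2=cv2.imread("pics/w2.png");cv2.imwrite("pics/w2z.png",cv2.resize(cam2[130:380,130:390],None,fx=2.3,fy=2.3))
print(robot.get_time())
E
```

```text
(array([0.67505905, 0.23359064, 0.15156389]), array([-3.14064699e+00, -5.29770070e-02, -3.02202276e-03])) [0.67468944 0.23293441]
[0.67544192 0.23342249 0.15221779]
12.675
```

View pics/w2z.png

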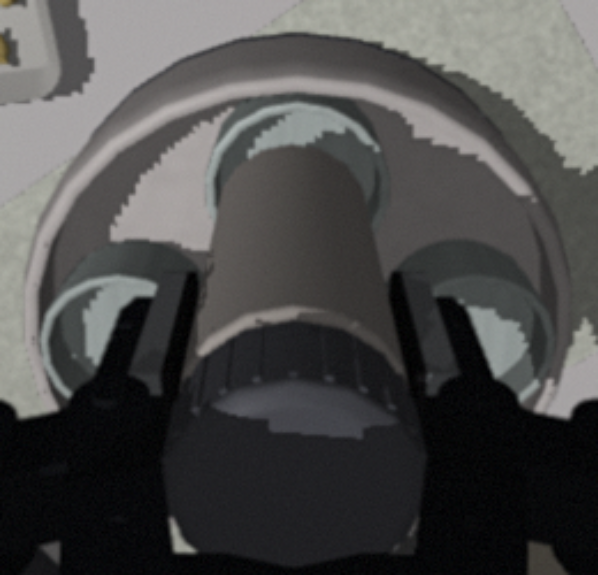

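View pics/s2.png

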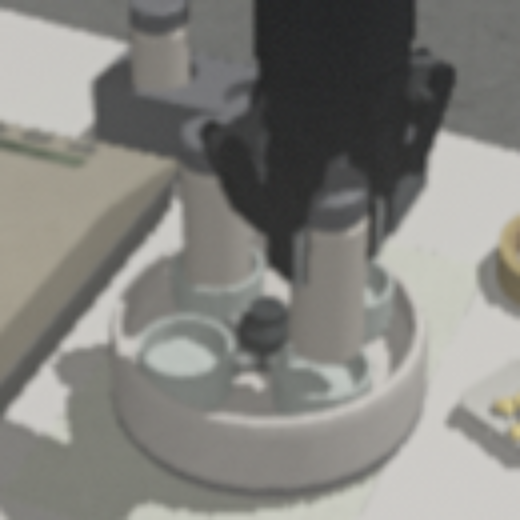

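```bash
python3 - <<'E'
from h import *
x=np.load("x.npy");d=np.load("w2.npz")
mt=np.array(robot.calibration("wrist")["mount"]);mt[:3,3]+=x[:3];mt[:3,:3]=Rn.from_rotvec(x[3:6]).as_matrix()@mt[:3,:3]
T=np.eye(4);T[:3,:3]=Rn.from_rotvec(d["r"]).as_matrix();T[:3,3]=d["p"];T=np.linalg.inv(T@mt);K=robot.calibration("wrist");C=(np.array(K["mtx"]),K["k1"],T[:3,:3],T[:3,3])
a=np.linspace(0,2*np.pi,73);al=x[8];t=x[6:8]+.054*np.array([np.cos(al),np.sin(al)])
f=lambda c,r,z:proj(np.c_[c[0]+r*np.cos(a),c[1]+r*np.sin(a),0*a+z],C)
for r in(.024,.026):
    p=f(t,r,.064);print("rim",r,p.min(0).round(1),p.max(0).round(1))
for dx in(0,-.002,-.004):
    for z in (.077,.079):
        p=f(d["p"][:2]+[dx,0],.02,z);print(dx,z,"bot",p.min(0).round(1),p.max(0).round(1))
print("obs zoom->row rim",105/2.3+130,"bottom",146/2.3+130)
im=cv2.imread("pics/w2.png")
cv2.polylines(im,[np.int32(f(t,.024,.064).round())],True,(0,255,0));cv2.polylines(im,[np.int32(f(d["p"][:2],.02,.078).round())],True,(0,0,255))
cv2.imwrite("pics/w2o.png",cv2.resize(im[130:300,170:350],None,fx=3.3,fy=3.3,interpolation=cv2.INTER_NEAREST))
E
```

```text
rim 0.024 [222.5 178. ] [294.7 244.9]
rim 0.026 [219.5 175. ] [297.7 247.5]
0 0.077 bot [226.1 186.3] [290.  245.2]
0 0.079 bot [225.8 187.3] [290.3 246.7]
-0.002 0.077 bot [226.1 189.4] [289.8 248. ]
-0.002 0.079 bot [225.8 190.5] [290.  249.5]
-0.004 0.077 bot [226.1 192.5] [289.5 250.7]
-0.004 0.079 bot [225.8 193.6] [289.8 252.2]
obs zoom->row rim 175.6521739130435 bottom 193.47826086956522
```

View pics/w2o.png

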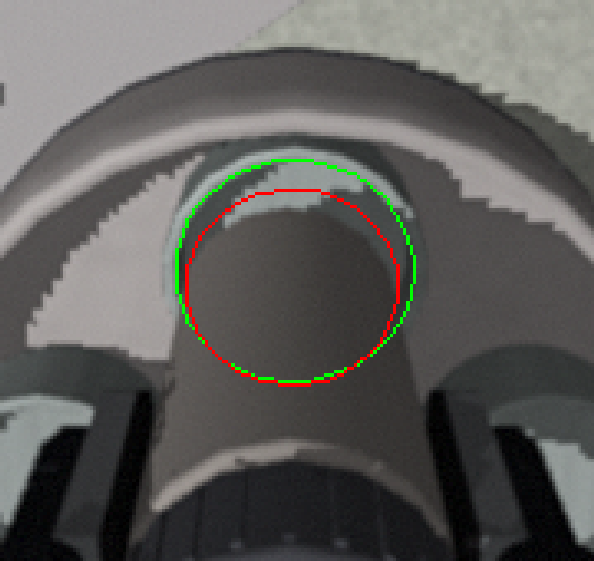

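```bash
python3 - <<'E'
from h import *
x=np.load("x.npy"); a=x[8]
t=x[6:8]+.054*np.array([np.cos(a),np.sin(a)])+np.array([.0020,0])
f0=np.array(robot.get_wrist_force())
g=robot.line_to([*t,.1225],speed=.06,guard=8)
print(g,robot.get_tcp_pos(),np.array(robot.get_wrist_force())-f0)
c=robot.read_camera("wrist");cv2.imwrite("pics/w3.png",c)
c=robot.read_camera("side");cv2.imwrite("pics/s3.png",cv2.resize(c[140:270,200:330],None,fx=4,fy=4))
print(robot.get_time())
E
```

```text
True [0.67462037 0.23351244 0.12339313] [-0.77981127  2.08611632  5.85586337]
13.225
```

View pics/s3.png

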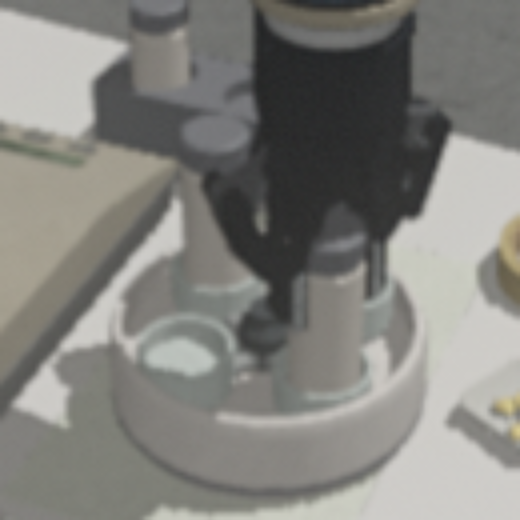

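View pics/w3.png

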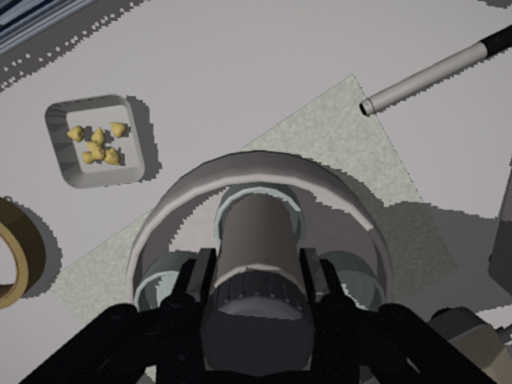

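```bash
python3 - <<'E'
from h import *
x=np.load("x.npy"); a=x[8]
robot.ungrasp(); p=robot.get_tcp_pos()
robot.line_to([p[0],p[1],.20],speed=.2)
robot.move_to([.64,.02,.26],down(-np.pi/2)); robot.dwell(.1)
po=wpose();c=robot.read_camera("wrist");cv2.imwrite("pics/d1.png",c);np.savez("d1.npz",p=po[0],r=po[1])
cv2.imwrite("pics/s4.png",robot.read_camera("side"));cv2.imwrite("pics/t4.png",robot.read_camera("top"))
C=cam("wrist",po)
for l in ["control_box","dial","dial_grip"]:
    print(l,[(round(d["score"],2),np.round(c2w(d["centre"],C),3).tolist()) for d in robot.recognise(l,"wrist")[:4]])
print(robot.get_time(),po[0])
E
```

```text
control_box [(0.9, [0.674, -0.008, 0.047]), (0.26, [0.432, 0.321, 0.03])]
dial [(0.58, [0.674, -0.008, 0.054])]
dial_grip [(0.69, [0.668, -0.005, 0.055])]
15.575 [0.64007302 0.02153056 0.25911596]
```

View pics/d1.png

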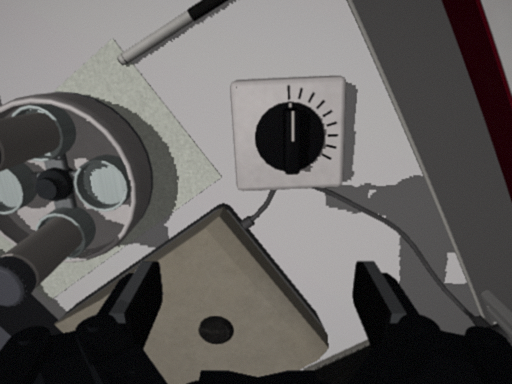

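View pics/s4.png

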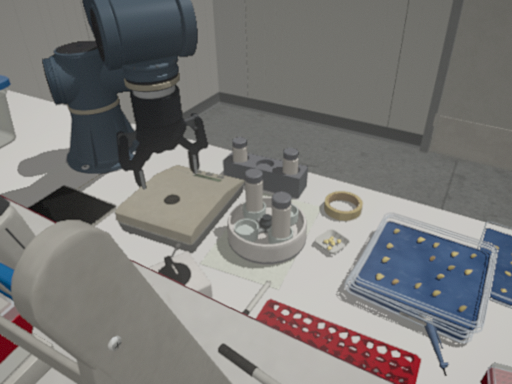

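```bash
python3 - <<'E'
import cv2
im=cv2.imread("pics/d1.png");cv2.imwrite("pics/d1z.png",cv2.resize(im[65:200,222:362],None,fx=4.2,fy=4.2,interpolation=cv2.INTER_CUBIC))
E
```

```text
(no output)
```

View pics/d1z.png

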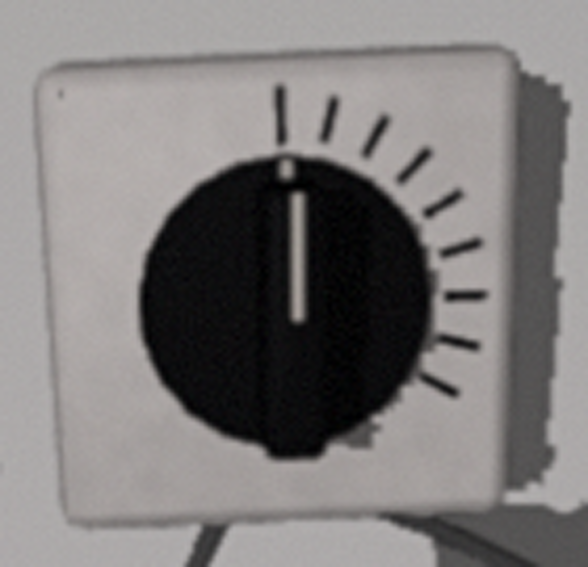

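```bash
cat > dial.py <<'E'
from h import *
x=np.load("x.npy")
def Cw(n):
    d=np.load(n)
    mt=np.array(robot.calibration("wrist")["mount"]);mt[:3,3]+=x[:3];mt[:3,:3]=Rn.from_rotvec(x[3:6]).as_matrix()@mt[:3,:3]
    T=np.eye(4);T[:3,:3]=Rn.from_rotvec(d["r"]).as_matrix();T[:3,3]=d["p"];T=np.linalg.inv(T@mt);K=robot.calibration("wrist")
    return (np.array(K["mtx"]),K["k1"],T[:3,:3],T[:3,3])
def ang(a,b): return np.degrees(np.arctan2(b[1]-a[1],b[0]-a[0]))
E
python3 - <<'E'
from dial import *
C=Cw("d1.npz")
px=lambda l:(np.array(l)+.5)/4.2-.5+np.array([222,65])
ctr=unproj(px([[286,302]]),C,.057)[0];print("skirt c",ctr)
box=unproj(px([[38,68],[515,50],[512,502],[70,524]]),C,.05)
print("box",box.round(4).tolist(),box.mean(0))
tk=[((282,143),(280,87)),((324,140),(334,98)),((365,157),(385,118)),((400,181),(428,150)),((427,215),(462,193)),((442,254),(481,241)),((445,295),(486,295)),((440,340),(480,347)),((422,377),(458,394))]
for i,(a,b) in enumerate(tk):
    A,B=unproj(px([a,b]),C,.05);print(i,ang(A,B).round(1),ang(ctr,(A+B)/2).round(1),np.linalg.norm((A+B)[:2]/2-ctr[:2]).round(4))
A,B=unproj(px([[298,322],[298,195]]),C,.083);print("ptr",ang(A,B),A,B)
m=unproj(px([[287,168]]),C,.057)[0];print("mark",ang(ctr,m),m)
E
```

```text
skirt c [ 0.66834345 -0.00871513  0.057     ]
box [[0.7188, 0.047, 0.05], [0.7233, -0.0581, 0.05], [0.6188, -0.066, 0.05], [0.6127, 0.0414, 0.05]] [ 0.66839553 -0.00894033  0.05      ]
0 3.9 2.5 0.0406
1 -11.6 -12.6 0.0408
2 -25.5 -28.4 0.0408
3 -40.8 -43.7 0.0413
4 -56.9 -59.3 0.0418
5 -71.0 -74.1 0.0422
6 -89.6 -89.1 0.0423
7 -99.5 -104.4 0.0431
8 -114.7 -118.8 0.0431
ptr 2.0156870187701634 [ 0.66861515 -0.00889582  0.083     ] [ 0.69470967 -0.00797742  0.083     ]
mark 1.4316741806874635 [ 0.69799329 -0.00797411  0.057     ]
```

Zero tick and pointer both read about 2–3°, so the dial is at zero with its axis near (0.668, -0.009). I'll flip the hand and take a second view to refine the axis before gripping.

```bash
python3 - <<'E'
from dial import *
robot.move_to([.685,-.009,.20],down(np.radians(92.5))); robot.dwell(.1)
po=wpose();c=robot.read_camera("wrist");cv2.imwrite("pics/d2.png",c);np.savez("d2.npz",p=po[0],r=po[1])
print(robot.get_time(),po[0],robot.get_joint_pos())
C=Cw("d2.npz");u=proj([.6685,-.0089,.07],C)[0];print(u)
i,j=max(0,int(u[1])-80),int(u[0])-80
cv2.imwrite("pics/d2z.png",cv2.resize(c[i:i+160,j:j+160],None,fx=3.7,fy=3.7,interpolation=cv2.INTER_CUBIC));print(i,j)
E
```

```text
18.4417 [ 0.68499376 -0.00902992  0.20004754] [-8.10383771e-02  6.47961832e-01  1.31330308e+00  1.30821353e-05
  1.18022341e+00 -1.69524165e+00]
[258.67660878 168.59119586]
88 178
```

View pics/d2z.png

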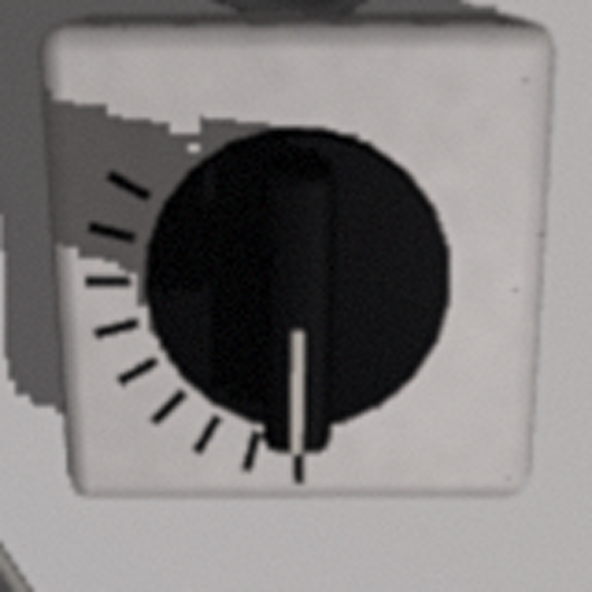

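```bash
python3 - <<'E'
from dial import *
C=Cw("d2.npz")
px=lambda l:(np.array(l)+.5)/3.7-.5+np.array([178,88])
print("skirt",unproj(px([[298,277]]),C,.057)[0])
b=unproj(px([[45,28],[552,28],[526,492],[77,494]]),C,.05);print(b.round(4).tolist(),b.mean(0))
A,B=unproj(px([[298,330],[298,452]]),C,.083);print("ptr",ang(A,B),A,B)
A,B=unproj(px([[298,456],[299,482]]),C,.05);print("tick",ang(A,B),A,B)
q=robot.get_joint_pos(); 
E
```

```text
skirt [ 0.66700057 -0.00931186  0.057     ]
[[0.6177, -0.0643, 0.05], [0.613, 0.0413, 0.05], [0.7182, 0.0467, 0.05], [0.7234, -0.0588, 0.05]] [ 0.66806818 -0.008772    0.05      ]
ptr 2.610682485101708 [ 0.67121644 -0.00919768  0.083     ] [ 0.69709651 -0.00801764  0.083     ]
tick 4.653062545779046 [ 0.71141769 -0.00726582  0.05      ] [ 0.71796736 -0.00673274  0.05      ]
```

```bash
python3 - <<'E'
from dial import *
c=[.668,-.009]; o=down(np.radians(92.6))
robot.move_to([*c,.14],o)
f0=np.array(robot.get_wrist_force())
print(robot.line_to([*c,.085],speed=.12,guard=10),wpose()[0])
robot.gripper_close(); print(robot.get_grip_width(),np.array(robot.get_wrist_force())-f0,robot.get_moment(),wpose()[0])
q=np.array(robot.get_joint_pos());q2=q.copy();q2[5]+=np.radians(76.5)
qs=[q+(q2-q)*s for s in (.5,1)]
for g in qs:
    robot.goto_joints(g);print(robot.get_grip_width(),np.array(robot.get_wrist_force())-f0,np.round(robot.get_moment(),2),np.degrees(robot.get_joint_pos()[5]-q[5]))
print(robot.get_time());po=wpose();im=robot.read_camera("wrist");cv2.imwrite("pics/d3.png",im)
E
```

```text
False [ 0.66871696 -0.00902012  0.0859998 ]
0.012232591144112697 [-1.00222239 -1.8775996   2.32891703] [-0.17212816  0.25868006 -0.01811971] [ 0.66808646 -0.00909496  0.08533687]
0.012602096570359718 [-1.59667452 -0.09462466  0.89346159] [ 0.11  0.11 -0.12] 38.11108897466307
0.012277089924535642 [ 0.00913875  0.72484357 -0.18683943] [ 0.18 -0.05  0.07] 76.29786120988076
21.4333
```

View pics/d3.png

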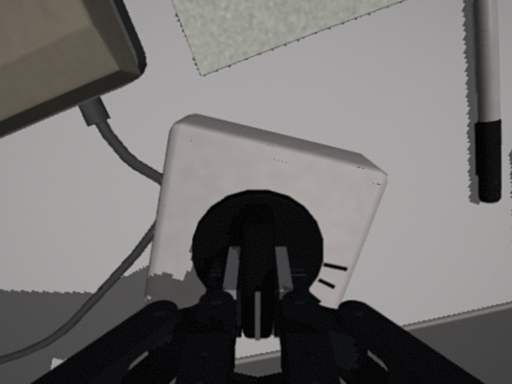

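Grip held through a 76° turn. I'll release, retreat, and check the dial and the bottles.

```bash
python3 - <<'E'
from dial import *
robot.ungrasp(); p=robot.get_tcp_pos();robot.line_to([p[0],p[1],.15],speed=.2)
robot.move_to([.63,.05,.27],down(np.radians(-40+90))); robot.dwell(.1)
po=wpose();c=robot.read_camera("wrist");cv2.imwrite("pics/d4.png",c);np.savez("d4.npz",p=po[0],r=po[1])
C=Cw("d4.npz");u=proj([.668,-.009,.07],C)[0];i,j=max(0,int(u[1])-80),max(0,int(u[0])-80);print(i,j,u,robot.get_time())
cv2.imwrite("pics/d4z.png",cv2.resize(c[i:i+160,j:j+160],None,fx=3.7,fy=3.7,interpolation=cv2.INTER_CUBIC))
t=robot.read_camera("top");cv2.imwrite("pics/t5.png",t);cv2.imwrite("pics/t5z.png",cv2.resize(t[90:290,150:390],None,fx=3.2,fy=3,interpolation=cv2.INTER_CUBIC))
s=robot.read_camera("side");cv2.imwrite("pics/s5.png",s)
E
```

```text
150 158 [238.52813194 230.43874495] 23.425
```

View pics/d4z.png

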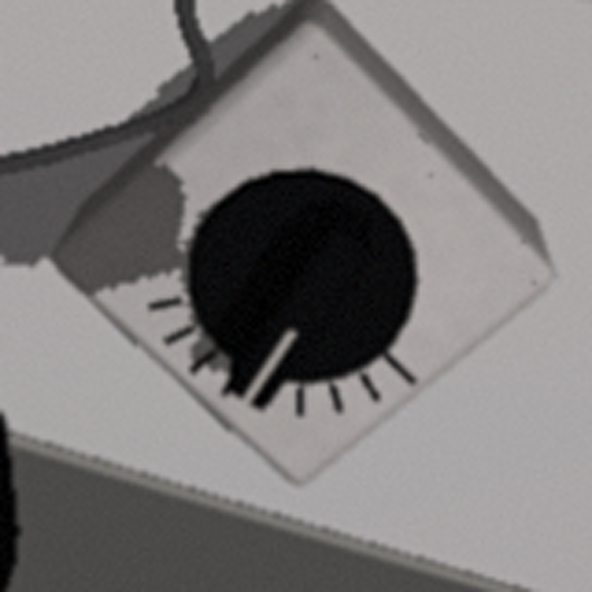

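View pics/t5z.png

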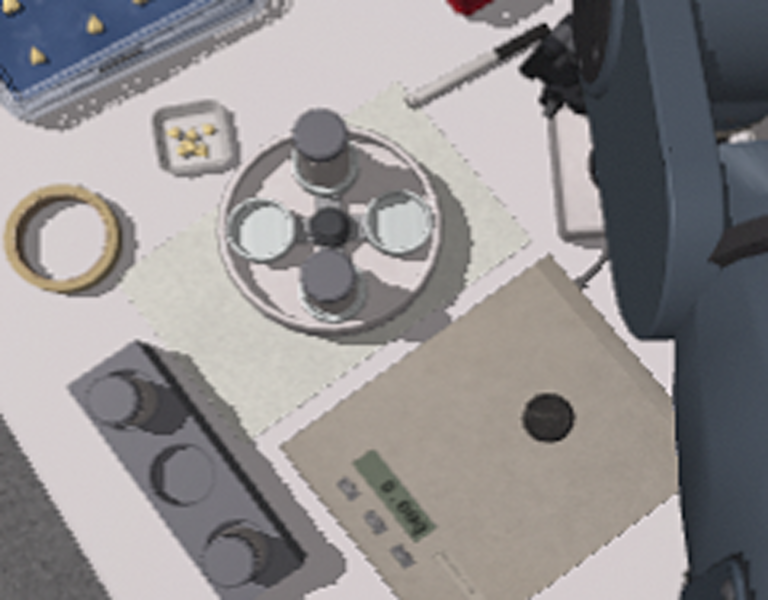

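View pics/s5.png

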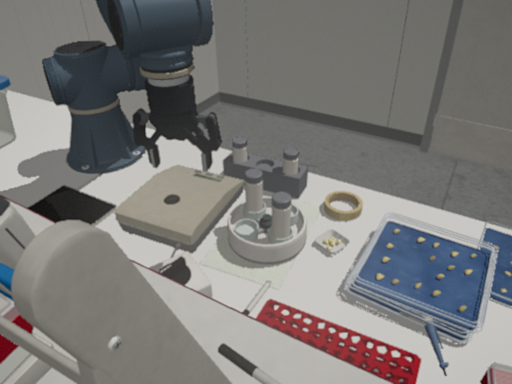

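```bash
python3 - <<'E'
from dial import *
C=Cw("d4.npz")
px=lambda l:(np.array(l)+.5)/3.7-.5+np.array([158,150])
A,B=unproj(px([[293,332],[250,402]]),C,.083);print("ptr",ang(A,B),A,B)
for n,l in {"t0":(400,368),"t3":(301,401),"t6":(203,361),"t8":(163,303),"t5?":(232,387)}.items():
    P=unproj(px([l]),C,.05)[0];print(n,ang([.668,-.009],P))
E
```

```text
ptr -69.82745697745564 [ 0.67012509 -0.01219728  0.083     ] [ 0.67867679 -0.03547456  0.083     ]
t0 1.5748548002270277
t3 -41.827255090362264
t6 -85.60809505651623
t8 -115.48710156949942
t5? -69.79824210888343
```

The pointer line is at -69.8°, against about -71° interpolated for tick 5, so the dial is at five clicks. The bottle stands upright in the opposite cup and everything else looks unmoved.

```bash
python3 -c "
from rig import robot
print(robot.hand_in(),robot.get_time())"
```

```text
the job is handed in; nothing more can be done
the job is handed in; nothing more can be done
```

I moved the tall bottle from the stand's middle well to the rotor cup directly opposite the tall bottle already there. I then turned the dial from zero to five clicks, let go, backed off and handed in. The last time reading, just before the final pictures, was 23.4 s of the 48 s allowed.

**Bottle:** the last top and side pictures show it upright in the opposite cup. The other three bottles and the bystanders look unmoved.

**Dial:** the pointer measured -69.8° against about -71° interpolated for tick 5. Measured from zero at about +2.6°, that is 72.4° of turn instead of the nominal 75°. That is within my measuring error and clearly nearest the fifth click.

**Check that disagreed:** the held bottle hung about 3 mm off the tool axis in the wrist view. I allowed for that when placing it, and it went into the cup and met the floor at the expected height.

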